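# Returning two measured lens blanks to the slotted stock rack

## Task

Put the two lens blanks from the inspection stands back into the white stock rack: the thin one flat into the empty low slot at the top, above the two stored thin blanks, the thick one flat into the empty tall slot just above the stored thick blank, each slid in until it meets the depth stop at the back. The stop is set somewhere different each time, so feel for it and do not shove the rack out of its place; leave the three stored blanks in their slots and leave everything else on the desk where it is.

Things in the scene. Friction and masses are not known exactly. Their poses are not given: they have to be found in the camera images.
- thin_lens: The thin lens blank to put away: flat smoke-brown glass disc, diameter 58 mm, 6 mm thick, about 40 g, lying flat on one of the two inspection stands (which one varies), within 6 mm of its centre. Origin: centre of its underside; z up.
- thick_lens: The thick lens blank to put away: same glass, diameter 68 mm, 11 mm thick, about 100 g, lying flat on the other stand, within 6 mm of its centre. Origin: centre of its underside; z up.
- stand_a: Fixed round inspection stand, 30 mm tall: rubber top of 34 mm diameter, 6 mm thick, on a 22 mm stem and a 60 mm foot 6 mm thick. The rim of the lens on it overhangs the top all round and can be gripped across its diameter. Origin: centre of the foot at desk level.
- stand_b: The other stand, the same as stand_a.
- rack: White rack, loose, 1.3 kg (slides at 5 to 12 N), 80 x 96 x 107 mm (x, y, z). Origin: mid-width at desk level, 30 mm behind the front of its base. x points inward, from open front to back; the front faces the robot within 20 degrees. On a solid 30 mm base: two tall slots (floors at z 30 and 48.5, 14.5 mm clear), above them three low slots (floors at 67, 80, 93, 9 mm clear), then a top plate.
- thin_slot (a point): Mid-width on the floor of the empty low slot, the topmost (93 mm above the desk): where the centre of the underside of the thin blank lies when home if the depth stop is rearmost; rack axes, x inward. 9 mm clear for the 6 mm blank, 2 mm play each side. The stop (depth_stop_c0): a metal bar 20 mm wide, 8 thick, upright at mid-back, for all slots, clamped 0 to 13 mm further forward, not measured.
- thick_slot (a point): Mid-width on the floor of the empty tall slot (48.5 mm above the desk): where the centre of the underside of the thick blank lies when home if the depth stop is rearmost (else 0 to 13 mm short of it, as for the thin blank); rack axes, x inward. 14.5 mm clear for the 11 mm blank, 1.5 mm play each side.
- thin_edge (a point): On the rack: middle of the front edge of the floor of the empty low slot, 26 mm in front of thin_slot. From 23 mm behind this point backwards the rack has side cheeks; in front of them every shelf (4 mm thick) and the 5 mm top plate is only a tongue 42 mm wide, so fingers have room at both sides. The tongues of all low slots and the top plate end here; a thin blank stands out 3 to 16 mm when home.
- thick_edge (a point): On the rack: middle of the front edge of the floor of the empty tall slot, 29 mm in front of thick_slot: a tongue 42 mm wide, 4 mm thick, cheeks from 31 mm behind this point. A thick blank stands out 5 to 18 mm when home.
- stored_thick: Stored thick blank (68 x 11 mm), in the lowest slot of the rack, its front about 17 mm in front of the base; origin at the centre of its underside.
- stored_thin_low: Stored thin blank (58 x 6 mm), in the lowest low slot, its front about 18 mm in front of the thin tongues; origin at the centre of its underside.
- stored_thin_high: Stored thin blank (58 x 6 mm), in the middle low slot, just under the empty one, its front about 18 mm in front of the thin tongues; origin at the centre of its underside.
- tape_roll: Bystander: roll of yellow packing tape lying flat, 96 mm diameter, 24 mm high; origin at the centre of its underside.
- spectacle_case: Bystander: black spectacle case, 158 x 62 x 36 mm; origin at the centre of its underside.
- spectacles: Bystander: folded black spectacles standing on their rims, 140 mm wide, 43 mm high; origin at the middle of the rims at desk level.
- screwdriver: Bystander: small screwdriver, 130 mm long, lying on the desk between robot and rack, under 25 mm high.
- mouse: Bystander: black computer mouse on its mat, 105 x 62 x 32 mm; origin at the centre of its underside.
- lens_carton: Bystander: flat cardboard carton, 85 x 85 x 28 mm; origin at the centre of its underside.
Not all that is in view belongs to the job. Leave any green or yellow look-alike of the thick_lens alone.

How it is judged:
By the outcome, as a careful person would: the job done as asked, in the order asked, and still so for the second after the job is handed in, with the robot touching nothing.
It also fails if it takes over 72 s, if anything falls off the work surface, if the arm or the gripper's body presses on something with over 40 N, if the wrist force passes 120 N, or if a joint passes its speed limit or range.

## Robot

A 6-joint arm with a two-finger parallel gripper is mounted at the origin on the work surface. World frame = base frame: x ahead of the robot, y to its left, z up, the work surface at z = 0. Lengths are in mm, angles in rad, forces in N, time in s.
With the tool pointing down it reaches from about 350 to 875 mm from the base axis. Payload 4.2 kg.
Tool frame: the origin (TCP) lies midway between the tips of the shut fingers; the grasp point (between the pads) lies 19 mm behind it; z points along the fingers, y is the line along which they close (so a half turn about z gives the same grasp; the last joint's range is limited). The gripper opens to 85 mm and grips with 20 to 120 N. Pads are 22 mm wide; open, the fingers measure 114 mm over their backs; the gripper's body (76 mm by 85 mm) begins 54 mm behind the grasp point. The pads swing forward as they close: fully open they stand 13 mm farther back than shut.
Start: joints at [-0.879, 0.385, 0.008, 0, -1.194, -0.259], TCP at [262.146, -567.344, 231.312] pointing down, gripper open.
Joint ranges: [-3.14, 3.14], [-1.21, 2.06], [-1.07, 1.41], [-3.16, 2.05], [-2.99, -0.16], [-3.1, 3.1]. Speed limits (rad/s): [2.79, 2.79, 3.14, 3.14, 3.14, 3.14].

## Interface

Orientations are given as a unit quaternion [x, y, z, w].
In Python, from bench import * gives the robot as it stands.
- The arm moves only by the tool drive_tool, never from a script. Its argument "plan" is a list that holds one entry, the list of rows, each a list of 5 numbers: the closure, from -1 (fully open) to 1 (shut), then the shift along the world's x, y, z in mm, then the turn about the world's z in degrees. A call has 1 to 20 rows; each row shifts and turns the commanded pose from where the row before left it; what a row does not reach is not made up. A row lasts 1/12 s, in which the tool goes at most 41.7 mm and 7.16 degrees, less where a joint would pass 70% of its speed; a pose out of reach is approached as far as the arm can. A call is refused whole if a number of a shift passes 41.7 or a number of a turn 7.16, either way. A call with a gripper value outside its range is refused whole. The fingers move at their own pace and stop on an object; the grip force is fixed at half the most. Time passes only in rows, so rows that do not move let the fingers close. It gives the time, the measured TCP pose, the force, the opening and the grip force at its end, in the units of the state.
- read_state(): the state, without advancing time (a new reading comes with each control period).
- get_image(name): name is "scene" or "top"; returns (picture, depth): 480x640x3 uint8, red, green, blue; 480x640 float32, mm along the optical axis (not along the pixel's ray), 0 where there is no reading.
- camera_model(name): a dict with "fx", "fy", "cx", "cy" (pixels), "R" (3x3) and "t" (3): a world point X has camera coordinates R X + t. Camera axes: x right, y down, z forward; pixel columns grow to the right and rows downward; lengths in mm; the calibration is good to about 2 mm. A picture is of the moment at which its call begins. camera_model takes no time and is no camera call.
- job_done(): hands the job in; it is judged then, once.
The state is a dict: "clock": time; "joints": joint angles; "joint_vel": joint speeds; "joint_efforts": joint torques, N m; "position": TCP position; "ee_rot": TCP orientation; "contact_force": force on the tool from outside, world axes, zero at the start; "wrist_torque": the same for the moment, N m; "gripper_width": finger opening in mm; "grasp_force": force on a finger pad.
Only numpy, scipy, OpenCV 4.12 (cv2) and the standard library are available. Lean on these libraries where they do the work, as an engineer would, in place of code of your own. Each camera call takes 0.05 s, during which the arm holds its last target. There are 200 camera calls.

## Working session

There is one attempt and no reset: what is moved stays moved. The work goes in short steps, Python scripts to look and compute and a tool call to move; the robot and the scene stay as the last step left them, time stands still between calls to the robot, and variables do not carry over. Pictures are saved under pics/ and viewed, at most 11 in all, crops included, and the job is handed in when it is done.

Besides the shell and the picture viewer there is one more tool, called after ">>>" as name(argument=value, ...), one argument or row to a line, values as JSON. drive_tool: Moves the arm, as the interface text tells. Its arguments: {"type":"object","properties":{"plan":{"type":"array"}},"required":["plan"]}

```bash
mkdir -p pics; ls
cat > h.py <<'E'
from bench import *
import numpy as np, cv2
def save(name,fn):
    p,d=get_image(name); cv2.imwrite(f'pics/{fn}.png',p[:,:,::-1]); np.save(f'pics/{fn}.npy',d); return p,d
def cloud(name,d):
    m=camera_model(name); v,u=np.mgrid[0:480,0:640]
    c=np.stack([(u-m['cx'])/m['fx']*d,(v-m['cy'])/m['fy']*d,d],-1)
    X=(c-np.array(m['t']))@np.array(m['R']); X[d<=0]=np.nan; return X
E
python3 - <<'E'
from h import *
for n in ('scene','top'):
    p,d=save(n,n+'0'); m=camera_model(n); print(n,m['fx'],np.round(-np.array(m['R']).T@np.array(m['t'])),np.round(m['R'],2).tolist())
print(read_state())
E
```

```text
pics
scene 514.3668238658607 [1454.  464.  993.] [[-0.41, 0.91, 0.01], [0.61, 0.29, -0.73], [-0.67, -0.3, -0.68]]
top 522.4452226932837 [ 343.   62. 1231.] [[0.01, -1.0, 0.01], [-0.98, -0.02, -0.18], [0.18, -0.0, -0.98]]
{'clock': 0.1, 'joints': array([-8.79384811e-01,  3.85489902e-01,  6.77928129e-03, -4.10616470e-04,
       -1.19395942e+00, -2.58582519e-01]), 'joint_vel': array([ 0.00022838,  0.00065238,  0.00224723,  0.00165281,  0.00011595,
       -0.00291812]), 'joint_efforts': array([-1.01259349e-03, -3.93319631e+01,  1.88929600e+01,  4.19811487e+00,
       -2.66313364e-03,  4.67471651e-06]), 'position': array([ 261.94592228, -566.90910533,  230.33495438]), 'ee_rot': array([-2.14655085e-01,  9.76689449e-01,  9.20415076e-04, -2.58752651e-04]), 'contact_force': array([-0.23826302, -0.18748227,  0.21752846]), 'wrist_torque': array([ 0.03600083, -0.01968618,  0.02145979]), 'grasp_force': 0.0, 'gripper_width': 85.72231717072997}
```

View pics/top0.png

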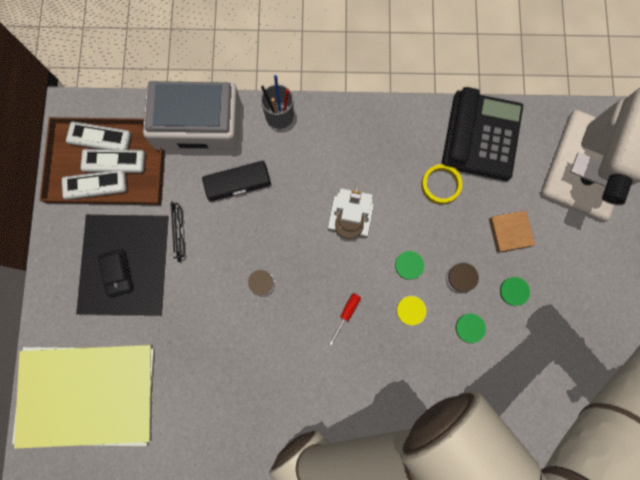

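View pics/scene0.png

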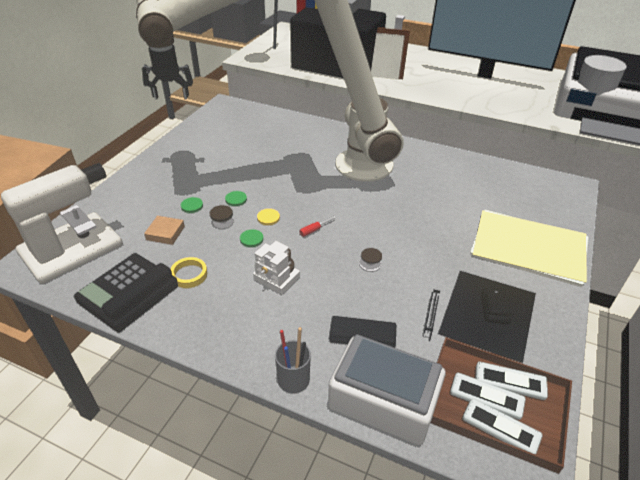

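Top view: the rack is at (350,215) with its front towards the robot. The brown discs on stands are at (261,282), lighter and smaller, so probably thin, and (463,277), darker and larger, so probably thick. The green discs at (409,265), (515,291) and (470,328) and the yellow one at (412,310) are look-alikes to leave alone. Next I'll measure these and make a confirming crop.

Run:
```python
from h import *
p=cv2.imread('pics/top0.png'); d=np.load('pics/top0.npy'); X=cloud('top',d)
for n,(u,v) in dict(thin=(261,282),thick=(463,277),g1=(409,265),y=(412,310),g2=(515,291),g3=(470,328)).items():
    w=X[v-30:v+30,u-30:u+30]; z0=X[v-2:v+3,u-2:u+3,2]; z0=np.nanmedian(z0)
    m=(abs(w[...,2]-z0)<6).astype(np.uint8)
    if z0<15:
        hs=cv2.cvtColor(p[v-30:v+30,u-30:u+30],cv2.COLOR_BGR2HSV); m=(hs[...,1]>120).astype(np.uint8)
    _,lab,st,_=cv2.connectedComponentsWithStats(m); k=lab[30,30]; pts=w[lab==k]
    (c,r)=cv2.minEnclosingCircle(pts[:,:2].astype(np.float32))
    print(n,'z',z0.round(1),'mean',np.nanmean(pts,0).round(1),'circ',np.round(c,1),'d',round(2*r,1),'areaD',round(2*np.sqrt(len(pts)/np.pi)*(1231-z0)/522/0.985,1))
# rack
w=X[175:250,310:390].reshape(-1,3)
h,e=np.histogram(w[:,2],bins=np.arange(-5,140,3)); print([(int(a),int(b)) for a,b in zip(e,h) if b])
a=cv2.resize(p[175:250,310:390],None,fx=5,fy=5,interpolation=cv2.INTER_CUBIC)
b=np.hstack([cv2.resize(p[260:304,u-22:u+22],(375,375),interpolation=cv2.INTER_CUBIC) for u in (261,)])
s=cv2.imread('pics/scene0.png'); 
sc=cv2.resize(s[225:300,240:310],None,fx=5,fy=5,interpolation=cv2.INTER_CUBIC)
t1=cv2.resize(p[257:307,236:286],(200,200)); t2=cv2.resize(p[252:302,438:488],(200,200))
img=np.zeros((575,750,3),np.uint8); img[:375,:400]=a; img[:375,400:750]=sc; img[375:,:200]=t1; img[375:,200:400]=t2
cv2.imwrite('pics/crop1.png',img)
```

```text
thin z 35.6 mean [460.  189.3  35.4] circ [459.9 189.3] d 58.0 areaD 58.4
thick z 39.7 mean [ 477.8 -275.7   40.3] circ [ 477.6 -275.9] d 69.8 areaD 69.1
g1 z 11.0 mean [ 508.5 -158.1   10.4] circ [ 508.4 -158.1] d 65.7 areaD 65.4
y z 9.8 mean [ 402.6 -160.4   10.2] circ [ 402.5 -162.2] d 71.0 areaD 70.2
g2 z 10.5 mean [ 450.8 -403.7   10.4] circ [ 449.6 -404.4] d 69.4 areaD 67.1
g3 z 10.3 mean [ 364.4 -296.6   10.5] circ [ 363.8 -296.1] d 67.5 areaD 68.4
[(-5, 975), (-2, 1948), (1, 1034), (4, 127), (7, 9), (10, 4), (13, 3), (16, 5), (19, 3), (22, 22), (25, 95), (28, 132), (31, 56), (34, 28), (37, 88), (40, 95), (43, 21), (46, 15), (49, 4), (52, 4), (55, 8), (58, 5), (61, 7), (64, 34), (67, 38), (70, 22), (73, 23), (76, 23), (79, 41), (82, 91), (85, 95), (88, 32), (91, 23), (94, 7), (97, 8), (100, 41), (103, 278), (106, 325), (109, 86), (112, 6)]
```

View pics/crop1.png

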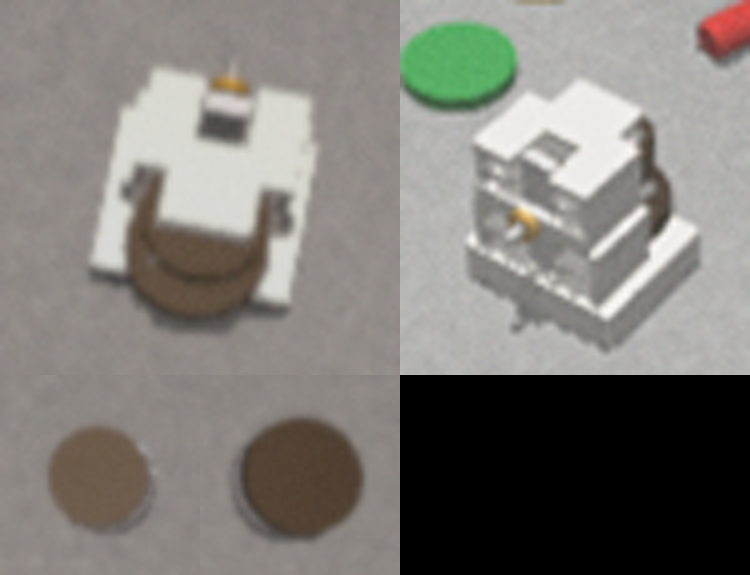

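Crop: bottom left is the smaller, lighter disc on its stand. It measures 58 mm across with its top at z 36, so it is the thin lens. Beside it the darker disc measures about 69 mm with its top at z 40, so it is the thick lens. The coloured discs lie on the desk. Next I'll fit the rack pose.

```bash
cat > rack.py <<'E'
from h import *
from scipy.optimize import minimize
# precise: white mask, planes at z=107 and z=30 via pixel rays
def ray(name,u,v,z):
    m=camera_model(name);R=np.array(m['R']);c=-R.T@np.array(m['t'])
    d=np.stack([(u-m['cx'])/m['fx'],(v-m['cy'])/m['fy'],np.ones_like(u,float)],-1)@R
    return c+d*((z-c[2])/d[...,2])[...,None]
E
python3 - <<'E'
from rack import *
for n,box in (('top',(175,250,310,390)),('scene',(225,300,240,310))):
    d=np.load(f'pics/{n}0.npy');X=cloud(n,d)[box[0]:box[1],box[2]:box[3]].reshape(-1,3)
    p=cv2.imread(f'pics/{n}0.png')[box[0]:box[1],box[2]:box[3]].reshape(-1,3)
    sat=p.max(1).astype(int)-p.min(1)
    for lo,hi in ((100,115),(24,35)):
        q=X[(X[:,2]>lo)&(X[:,2]<hi)&(sat<25)][:,:2]
        best=None
        for a in np.radians(np.arange(-25,6,0.5)):
            R=np.array([[np.cos(a),np.sin(a)],[-np.sin(a),np.cos(a)]]);w=q@R.T
            e=np.percentile(w,[2,98],axis=0);s=np.prod(e[1]-e[0])
            if best is None or s<best[0]: best=(s,np.degrees(a),e.round(1).tolist())
        print(n,lo,len(q),best)
a=np.radians(-11.5);R=np.array([[np.cos(a),np.sin(a)],[-np.sin(a),np.cos(a)]])
d=np.load('pics/top0.npy');X=cloud('top',d)[175:250,310:390].reshape(-1,3);q=X[X[:,2]>98]
w=q[:,:2]@R.T
for x in np.arange(w[:,0].min()//3*3,w[:,0].max(),3):
    s=w[(w[:,0]>=x)&(w[:,0]<x+3)]; 
    if len(s): print(x,len(s),s[:,1].min().round(1),s[:,1].max().round(1))
E
```

```text
top 100 736 (np.float64(4373.870170856529), np.float64(-8.5), [[588.7, 39.6], [652.8, 107.8]])
top 24 301 (np.float64(7598.294248290811), np.float64(-10.5), [[569.6, 48.4], [649.8, 143.0]])
scene 100 462 (np.float64(4583.605258429514), np.float64(-8.5), [[589.9, 40.6], [655.0, 110.9]])
scene 24 269 (np.float64(7027.238798506116), np.float64(-10.0), [[578.7, 49.9], [656.4, 140.3]])
582.0 24 86.6 125.2
585.0 28 85.0 125.6
588.0 25 88.2 126.6
591.0 26 86.3 127.0
594.0 22 86.9 125.3
597.0 26 87.2 125.8
600.0 23 85.5 126.7
603.0 32 74.9 138.5
606.0 46 71.2 141.5
609.0 44 71.5 142.1
612.0 41 70.6 140.8
615.0 41 70.8 141.3
618.0 46 71.4 141.8
621.0 29 72.3 142.2
624.0 30 72.9 140.5
627.0 28 71.1 141.5
630.0 29 71.4 142.0
633.0 29 71.8 142.5
636.0 43 75.1 141.2
639.0 41 71.0 142.1
642.0 36 74.2 140.0
645.0 30 71.9 142.6
648.0 20 72.8 140.9
```

```bash
cat >> rack.py <<'E'
def fit(name,d,p,box,zt=107.):
    b=box;v,u=np.mgrid[b[0]:b[1],b[2]:b[3]]
    P=ray(name,u,v,zt)[...,:2]; Z=cloud(name,d)[b[0]:b[1],b[2]:b[3],2]
    q=p[b[0]:b[1],b[2]:b[3]].astype(int);sat=q.max(2)-q.min(2)
    M=(Z>97)&(sat<30)&(q.max(2)>150); s=lambda t:1/(1+np.exp(-np.clip(t/0.7,-40,40)))
    def cost(k):
        x,y,a,L,W=k;a=np.radians(a);dx,dy=P[...,0]-x,P[...,1]-y
        X=dx*np.cos(a)+dy*np.sin(a);Y=abs(-dx*np.sin(a)+dy*np.cos(a))
        I=np.maximum(s(X)*s(21-Y)*s(L-X),s(X-23)*s(W-Y)*s(L-X))
        g=~((Y<15)&(X>L-28))
        return (((I-M)**2)*g).sum()
    best=min((minimize(cost,[x0,12-0,a0,68,35.5],method='Nelder-Mead',options=dict(maxiter=3000,initial_simplex=None,xatol=.01,fatol=.01)) for x0 in (585,595) for a0 in (-14,-10,-7)),key=lambda r:r.fun)
    return best.x,best.fun,M.sum()
E
python3 - <<'E'
from rack import *
p=None
X=cloud('top',np.load('pics/top0.npy'))[175:250,310:390].reshape(-1,3);q=X[X[:,2]>100];print(q.mean(0))
for n,box in (('top',(175,250,310,390)),('scene',(225,300,240,310))):
    print(n,fit(n,np.load(f'pics/{n}0.npy'),cv2.imread(f'pics/{n}0.png'),box))
E
```

```text
[626.48560931 -18.78461144 106.46411704]
top (array([593.27832659, -12.37683405, -11.4298537 ,  63.60642745,
        35.43446649]), np.float64(35.99215563707857), np.int64(713))
scene (array([594.20277873, -10.22288948, -10.3841372 ,  67.59610569,
        36.59594605]), np.float64(10.12141867712948), np.int64(414))
```

Rack: thin edge at about (593.7, -11.5), yaw about -11°, inward direction (0.98, -0.19). The base front lies about 16 mm ahead of the thin edge, which fits the sizes given. I'll grip each lens with the TCP about 8 mm in front of its centre, so the pads stay clear of the cheeks. I start with the thin lens.

>>> drive_tool(
  plan=[
    [[-1,10,40,0,-7.16],[-1,10,40,0,-7.16],[-1,10,40,0,-7.16],[-1,10,40,0,-7.16],[-1,10,40,0,-7.16],[-1,10,40,0,0],[-1,10,40,0,0],[-1,10,40,0,0],[-1,10,40,0,0],[-1,10,40,0,0],[-1,10,40,0,0],[-1,10,40,0,0],[-1,10,40,0,0],[-1,10,40,0,0],[-1,10,40,0,0],[-1,10,40,0,0],[-1,10,40,0,0],[-1,10,40,0,0],[-1,10,38,0,0],[-1,0,0,0,0]],
  ],
)

```text
clock: 1.77
position: [451.6, 184.7, 230.9]
ee_rot: [0.075, 0.997, 0.0, 0.001]
contact_force: [-0.2, -1.4, -0.3]
gripper_width: 85.3
grasp_force: 0.0
```

>>> drive_tool(
  plan=[
    [[-1,0,0,-40,0],[-1,0,0,-40,0],[-1,0,0,-40,0],[-1,0,0,-30,0],[-1,0,0,0,0],[-1,0,0,0,0]],
  ],
)

```text
clock: 2.27
position: [449.3, 178.6, 80.6]
ee_rot: [0.078, 0.997, -0.002, -0.001]
contact_force: [0.5, 0.2, 0.1]
gripper_width: 85.3
grasp_force: 0.0
```

```bash
python3 -c "
from h import *
s=read_state();q=s['ee_rot'];print(s['position'],2*np.degrees(np.arctan2(q[1],q[0]))-90,s['joints'],q)"
```

```text
[449.34739213 178.57003765  80.59483832] 81.08406689653305 [ 7.15320919e-01  3.24479287e-01 -5.28751520e-01  5.56419470e-04
 -7.21596057e-01 -2.44214811e+00] [ 0.07772755  0.99697258 -0.0015649  -0.00128297]
```

>>> drive_tool(
  plan=[
    [[-1,2.7,12.2,-20,-2],[-1,0,0,-20,0],[-1,0,0,-12,0],[-1,0,0,0,0],[-1,0,0,0,0]],
  ],
)

```text
clock: 2.68
position: [453.9, 192.3, 31.3]
ee_rot: [0.095, 0.995, 0.001, 0.001]
contact_force: [0.2, -0.3, 0.1]
gripper_width: 85.6
grasp_force: 0.0
```

>>> drive_tool(
  plan=[
    [[-1,0,0,0,0],[-1,0,0,0,0]],
  ],
)

```text
clock: 2.85
position: [453.8, 192.3, 31.4]
ee_rot: [0.095, 0.995, 0.001, 0.001]
contact_force: [-0.2, 0.5, 0.1]
gripper_width: 85.4
grasp_force: 0.0
```

```bash
python3 -c "
from h import *
for i in range(4):
  s=read_state();q=s['ee_rot'];print(s['clock'],s['position'],2*np.degrees(np.arctan2(q[1],q[0]))-90)
  get_image('top')"
```

```text
2.85 [453.75609163 192.28673981  31.39435849] 79.07635067196
2.9 [453.48762153 192.09894081  31.10161738] 79.0696149262829
2.95 [453.2813978  191.92846931  30.8100331 ] 79.06442782349743
3.0 [453.07237788 191.7836584   30.49643517] 79.06411601783498
```

>>> drive_tool(
  plan=[
    [[-1,0,0,-7.6,0],[-1,0,0,0,0],[-1,0,0,0,0],[-1,0,0,0,0],[-1,0,0,0,0],[-1,0,0,0,0],[-1,0,0,0,0],[-1,0,0,0,0]],
  ],
)

```text
clock: 3.72
position: [452.6, 191.5, 21.9]
ee_rot: [0.095, 0.995, 0.0, 0.0]
contact_force: [0.5, 0.3, -0.6]
gripper_width: 85.0
grasp_force: 0.0
```

Run:
```python
from h import *
p,d=save('top','t1'); cv2.imwrite('pics/t1c.png',cv2.resize(p[240:330,200:320,::-1],None,fx=5,fy=5))
p,d=save('scene','s1'); cv2.imwrite('pics/s1c.png',cv2.resize(p[200:290,310:430,::-1],None,fx=5,fy=5))
print(read_state()['position'])
```

```text
[452.602693   191.44650541  21.9150276 ]
```

View pics/s1c.png

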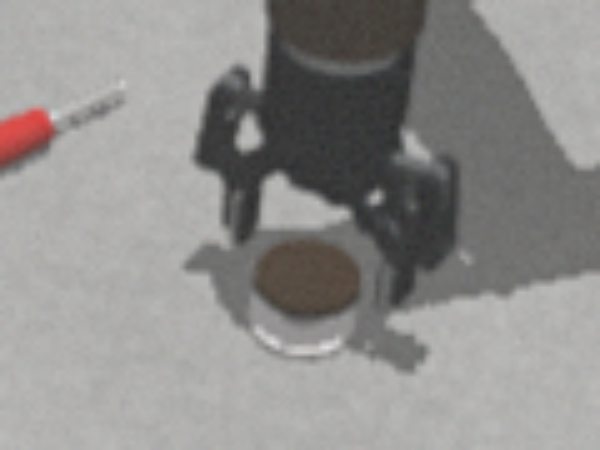

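Crop: the fingers straddle the thin lens, left tip near (240,240) and right tip near (400,300), with the lens at (307,277) between them. I'll close.

>>> drive_tool(
  plan=[
    [[1,0,0,0,0],[1,0,0,0,0],[1,0,0,0,0],[1,0,0,0,0],[1,0,0,0,0],[1,0,0,0,0],[1,0,0,0,0],[1,0,0,0,0]],
  ],
)

```text
clock: 4.48
position: [452.7, 191.5, 22.6]
ee_rot: [0.095, 0.995, 0.0, 0.0]
contact_force: [-2.0, -0.0, 6.9]
gripper_width: 55.0
grasp_force: 61.9
```

Run:
```python
from h import *
p,d=save('top','t2'); q,e=save('scene','s2')
img=np.hstack([cv2.resize(p[255:310,230:290],(400,367),interpolation=2),cv2.resize(q[230:285,340:400],(400,367),interpolation=2)])
cv2.imwrite('pics/c2.png',img[:,:,::-1]); s=read_state(); print(s['position'],s['contact_force'],s['gripper_width'])
X=cloud('scene',e)[230:285,340:400]; hs=cv2.cvtColor(q[230:285,340:400],cv2.COLOR_RGB2HSV)
m=(hs[...,1]>70)&(X[...,2]>25)&(X[...,2]<45); w=X[m]; print(m.sum(),np.median(w[:,2]),cv2.minEnclosingCircle(w[:,:2].astype(np.float32)))
```

```text
[452.62675421 191.48727671  22.60947985] [-0.85691083 -0.31862089  5.12498439] 54.881717189010104
10 34.730132169963596 ((453.56536865234375, 190.2528076171875), 21.124677658081055)
```

View pics/c2.png

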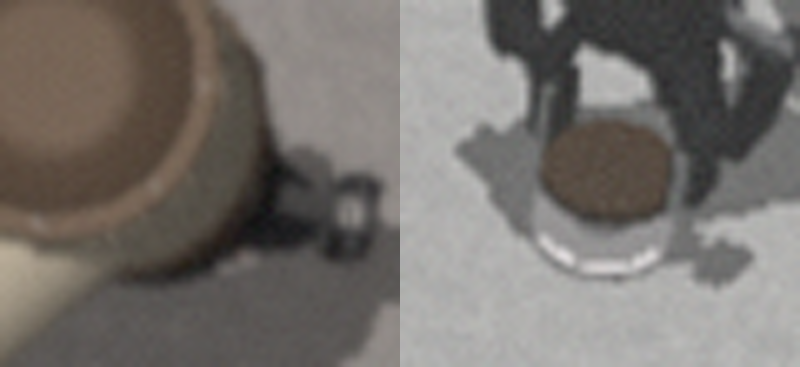

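```bash
cat >> rack.py <<'E'
def lens(name,p,box,zt,thr=14):
    b=box;q=p[b[0]:b[1],b[2]:b[3]].astype(int)   # RGB
    m=((q[...,0]-q[...,2]>thr)&(q.max(2)<140)).astype(np.uint8)
    _,l,st,_=cv2.connectedComponentsWithStats(m); k=1+st[1:,4].argmax()
    v,u=np.nonzero(l==k); P=ray(name,u+b[2],v+b[0],zt)[:,:2].astype(np.float32)
    c,r=cv2.minEnclosingCircle(P); (e,ax,_)=cv2.fitEllipse(cv2.convexHull(P))
    return np.round([*c,2*r,*e,*ax],1),st[k,4]
E
python3 - <<'E'
from rack import *
for f in ('s1','s2'):
    print(lens('scene',cv2.imread(f'pics/{f}.png')[:,:,::-1],(230,285,340,400),36.))
print(lens('top',cv2.imread('pics/top0.png')[:,:,::-1],(250,310,230,290),36.))
E
```

```text
(array([461.1, 191. ,  56.8, 460.6, 191.4,  54.2,  55.8]), np.int32(229))
(array([460.3, 192.3,  57.3, 460.7, 191.4,  52.7,  55.9]), np.int32(216))
(array([460.5, 189.3,  60.3, 460.6, 189.7,  57.1,  60.4]), np.int32(528))
```

>>> drive_tool(
  plan=[
    [[1,0,0,5,0],[1,0,0,10,0],[1,0,0,15,0],[1,0,0,20,0],[1,0,0,20,0],[1,0,0,20,0],[1,0,0,0,0],[1,0,0,0,0],[1,0,0,0,0]],
  ],
)

```text
clock: 5.33
position: [452.0, 191.1, 111.4]
ee_rot: [0.096, 0.995, -0.0, -0.0]
contact_force: [0.1, -0.6, -0.8]
gripper_width: 54.8
grasp_force: 63.2
```

Run:
```python
from rack import *
q,e=save('scene','s3'); s=read_state(); print(s['position'],s['contact_force'],s['gripper_width'],s['wrist_torque'])
cv2.imwrite('pics/c3.png',cv2.resize(q[180:280,320:420,::-1],(600,600),interpolation=2))
```

```text
[451.83788437 190.91493765 110.98387535] [ 0.56053891  1.04740314 -0.61122398] 54.650453429877714 [ 0.0105151   0.01352711 -0.02798459]
```

View pics/c3.png

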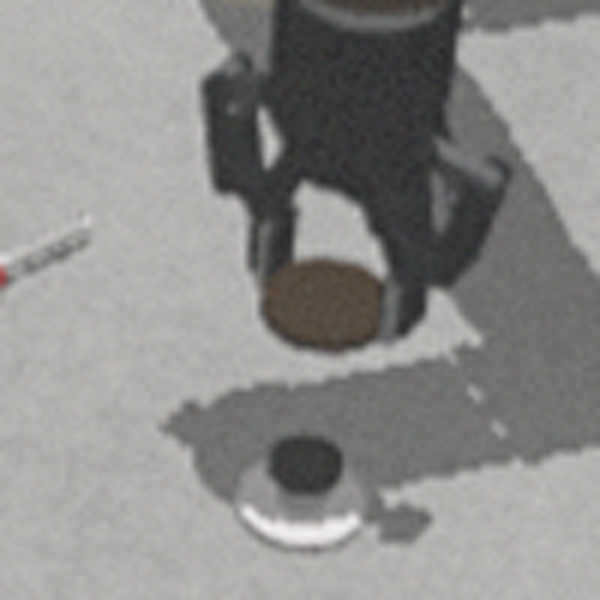

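Crop: the thin lens is held level between the fingertips, centre near (322,303), and the stand below is empty. I'll carry it to the front of the rack.

>>> drive_tool(
  plan=[
    [[1,10,-20,0,0],[1,10,-32,0,0],[1,15,-32,0,0],[1,15,-32,0,0],[1,15,-32,0,0],[1,15,-32,-12,0],[1,9.7,-12.3,-12,0],[1,0,0,0,0],[1,0,0,0,0],[1,0,0,0,0],[1,0,0,0,0],[1,0,0,0,0],[1,0,0,0,0],[1,0,0,0,0],[1,0,0,0,0],[1,0,0,0,0]],
  ],
)

```text
clock: 6.72
position: [542.3, -0.6, 88.1]
ee_rot: [0.095, 0.995, 0.0, 0.0]
contact_force: [-0.2, -0.7, -0.2]
gripper_width: 54.6
grasp_force: 63.3
```

Run:
```python
from rack import *
q,e=save('scene','s4'); p,d=save('top','t4'); s=read_state(); print(s['position'],s['contact_force'],s['ee_rot'])
img=np.zeros((600,800,3),np.uint8);img[:400,:400]=cv2.resize(q[195:295,220:320],(400,400),interpolation=2);img[:400,400:]=cv2.resize(p[170:270,300:400],(400,400),interpolation=2)
cv2.imwrite('pics/c4.png',img[:400,:,::-1])
print(fit('scene',e,q,(225,300,240,310)),fit('top',d,p,(175,250,310,390)))
```

```text
[542.25430675  -0.77860464  87.97141879] [ 0.10976384 -0.17842306 -0.75528407] [9.52035694e-02 9.95457820e-01 4.07181324e-05 8.11386608e-05]
(array([594.20280161, -10.21488453, -10.39463781,  67.58477428,
        36.59322341]), np.float64(10.147962268779358), np.int64(411)) (array([ 679.27271788,   25.02274482,  -17.56656915, -124.45341347,
         45.74049361]), np.float64(132.0), np.int64(256))
```

View pics/c4.png

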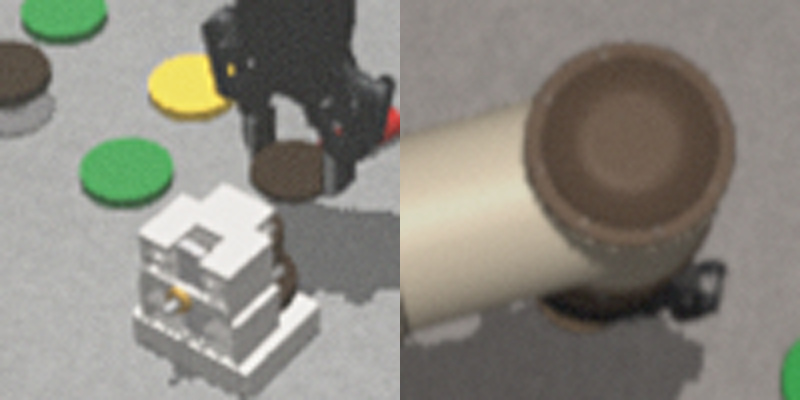

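```bash
cat >> rack.py <<'E'
from scipy.optimize import least_squares
def circ(p,box,zt,r=29.,name='scene',thr=10):
    b=box;q=p[b[0]:b[1],b[2]:b[3]].astype(np.float32);k=4
    q=cv2.resize(q,None,fx=k,fy=k,interpolation=cv2.INTER_CUBIC)
    m=((q[...,0]-q[...,2]>thr)&(q.max(2)<125)).astype(np.uint8)
    _,l,st,_=cv2.connectedComponentsWithStats(m);j=1+st[1:,4].argmax()
    c=max(cv2.findContours((l==j).astype(np.uint8),0,1)[0],key=len)[:,0].astype(float)
    P=ray(name,(c[:,0]+.5)/k-.5+b[2],(c[:,1]+.5)/k-.5+b[0],zt)[:,:2]
    f=lambda x:np.hypot(*(P-x[:2]).T)-r
    s=least_squares(f,P.mean(0),loss='cauchy',f_scale=.5)
    return s.x.round(2),np.median(abs(s.fun)).round(2),len(P)
E
python3 - <<'E'
from rack import *
I=lambda f:cv2.imread(f'pics/{f}.png')[:,:,::-1]
for f,b,z in (('scene0',(235,275,345,395),36),('s1',(235,275,345,395),36),('s2',(235,275,345,395),36.),('s3',(215,245,355,395),124.4),('s4',(225,250,275,312),101.4)):
    for t in (8,14): print(f,circ(I(f),b,z,thr=t))
E
```

```text
scene0 (array([461.36, 191.75]), np.float64(0.49), 208)
scene0 (array([460.9 , 193.65]), np.float64(1.43), 204)
s1 (array([460.74, 191.38]), np.float64(0.47), 215)
s1 (array([460.46, 192.59]), np.float64(1.21), 204)
s2 (array([461.11, 191.94]), np.float64(0.71), 213)
s2 (array([461.14, 193.35]), np.float64(1.22), 202)
s3 (array([460.43, 191.34]), np.float64(0.58), 213)
s3 (array([459.35, 192.77]), np.float64(1.16), 203)
s4 (array([5.511e+02, 3.000e-01]), np.float64(1.03), 228)
s4 (array([549.65,   1.16]), np.float64(0.85), 215)
```

Once the camera bias is removed, both cameras agree: thin edge at (593.4, -12.3), yaw -11°, in the TCP frame. I'll insert the thin lens, moderately at first.

>>> drive_tool(
  plan=[
    [[1,0,-0.8,0,0],[1,5.9,-1.15,0,0],[1,5.9,-1.15,0,0],[1,5.9,-1.15,0,0],[1,5.9,-1.15,0,0],[1,5.9,-1.15,0,0],[1,0,0,0,0],[1,0,0,0,0],[1,0,0,0,0],[1,0,0,0,0]],
  ],
)

```text
clock: 7.65
position: [571.4, -7.4, 87.8]
ee_rot: [0.095, 0.995, -0.0, -0.0]
contact_force: [-0.1, -0.3, -0.5]
gripper_width: 54.5
grasp_force: 63.3
```

>>> drive_tool(
  plan=[
    [[1,3.9,-0.8,0,0],[1,3.9,-0.7,0,0],[1,3.9,-0.8,0,0],[1,3.9,-0.7,0,0],[1,3,-0.6,0,0],[1,3,-0.6,0,0],[1,0,0,0,0],[1,0,0,0,0],[1,0,0,0,0],[1,0,0,0,0]],
  ],
)

```text
clock: 8.48
position: [593.2, -11.6, 87.8]
ee_rot: [0.095, 0.995, -0.0, -0.0]
contact_force: [-0.1, 0.1, -0.5]
gripper_width: 54.5
grasp_force: 63.3
```

>>> drive_tool(
  plan=[
    [[1,1,-0.2,0,0],[1,1,-0.2,0,0],[1,1,-0.2,0,0],[1,1,-0.2,0,0],[1,0,0,0,0],[1,0,0,0,0]],
  ],
)

```text
clock: 8.98
position: [597.4, -12.4, 87.8]
ee_rot: [0.095, 0.995, -0.0, -0.0]
contact_force: [-0.0, 0.5, -0.7]
gripper_width: 54.8
grasp_force: 63.3
```

>>> drive_tool(
  plan=[
    [[1,0.5,-0.1,0,0],[1,0.5,-0.1,0,0],[1,0,0,0,0],[1,0,0,0,0]],
  ],
)

```text
clock: 9.32
position: [598.4, -12.6, 87.9]
ee_rot: [0.095, 0.995, 0.0, 0.0]
contact_force: [-0.6, -0.9, -0.6]
gripper_width: 54.8
grasp_force: 63.3
```

>>> drive_tool(
  plan=[
    [[1,0.5,-0.1,-0.5,0],[1,0.5,-0.1,0,0],[1,0,0,0,0],[1,0,0,0,0]],
  ],
)

```text
clock: 9.65
position: [599.4, -12.8, 87.3]
ee_rot: [0.095, 0.995, -0.0, -0.0]
contact_force: [-0.1, 1.1, 0.2]
gripper_width: 54.5
grasp_force: 63.3
```

>>> drive_tool(
  plan=[
    [[1,0.5,-0.1,0,0],[1,0.5,-0.1,0,0],[1,0,0,0,0],[1,0,0,0,0]],
  ],
)

```text
clock: 9.98
position: [600.4, -13.0, 87.4]
ee_rot: [0.095, 0.995, 0.0, -0.0]
contact_force: [-0.4, -0.8, -1.0]
gripper_width: 54.8
grasp_force: 63.3
```

>>> drive_tool(
  plan=[
    [[1,0.5,-0.1,0,0],[1,0.5,-0.1,0,0],[1,0,0,0,0],[1,0,0,0,0]],
  ],
)

```text
clock: 10.32
position: [601.4, -13.2, 87.3]
ee_rot: [0.095, 0.995, 0.0, 0.0]
contact_force: [-0.3, -0.6, -0.4]
gripper_width: 54.8
grasp_force: 63.3
```

>>> drive_tool(
  plan=[
    [[1,0.5,-0.1,0,0],[1,0.5,-0.1,0,0],[1,0,0,0,0],[1,0,0,0,0]],
  ],
)

```text
clock: 10.65
position: [602.4, -13.4, 87.4]
ee_rot: [0.095, 0.995, 0.0, 0.0]
contact_force: [-0.6, -0.3, -0.7]
gripper_width: 55.0
grasp_force: 63.3
```

>>> drive_tool(
  plan=[
    [[1,0.5,-0.1,0,0],[1,0.5,-0.1,0,0],[1,0,0,0,0],[1,0,0,0,0]],
  ],
)

```text
clock: 10.98
position: [603.4, -13.6, 87.3]
ee_rot: [0.095, 0.995, 0.0, -0.0]
contact_force: [-0.3, 0.5, -0.6]
gripper_width: 55.2
grasp_force: 63.3
```

No stop felt up to the cheeks. I'll set the lens down, release it, back out, shut the fingers and push from the front.

>>> drive_tool(
  plan=[
    [[1,0,0,-0.7,0],[1,0,0,-0.5,0],[1,0,0,0,0],[1,0,0,0,0],[-1,0,0,0,0],[-1,0,0,0,0],[-1,0,0,0,0],[-1,0,0,0,0],[-1,0,0,0,0],[-1,0,0,0,0],[-1,0,0,0,0],[-1,0,0,0,0]],
  ],
)

```text
clock: 11.98
position: [603.4, -13.6, 86.2]
ee_rot: [0.095, 0.995, 0.0, 0.0]
contact_force: [1.3, -0.3, 0.4]
gripper_width: 85.6
grasp_force: 0.0
```

>>> drive_tool(
  plan=[
    [[-1,-5.9,1.1,0,0],[-1,-9.8,1.9,2,0],[-1,-9.8,1.9,2,0],[-1,-9.8,1.9,0,0],[-1,-9.8,1.9,0,0],[1,-2,0.4,0,0],[1,0,0,0,0],[1,0,0,0,0],[1,0,0,0,0],[1,0,0,0,0],[1,0,0,0,0],[1,0,0,0,0],[1,0,0,0,0],[1,0,0,0,0]],
  ],
)

```text
clock: 13.15
position: [556.3, -4.6, 90.1]
ee_rot: [0.095, 0.995, -0.0, -0.0]
contact_force: [-0.6, -0.3, 0.4]
gripper_width: 0.1
grasp_force: 0.0
```

Run:
```python
from rack import *
q,e=save('scene','s5'); s=read_state(); print(s['position'],s['contact_force'],s['gripper_width'])
print(fit('scene',e,q,(225,300,240,310)))
```

```text
[556.30406069  -4.57571155  90.07326472] [-0.1418325   0.06667519  0.6272256 ] 0.27387191346547873
(array([593.81197441, -10.59554943,  -9.85378509,  67.6410877 ,
        36.49630159]), np.float64(15.945852824478392), np.int64(415))
```

>>> drive_tool(
  plan=[
    [[1,3,-0.7,0,0],[1,3,-0.7,0,0],[1,3,-0.6,0,0],[1,3,-0.6,0,0],[1,2,-0.4,0,0],[1,1,-0.2,0,0],[1,1,-0.2,0,0],[1,0,0,0,0],[1,0,0,0,0],[1,0,0,0,0]],
  ],
)

```text
clock: 14.03
position: [572.2, -7.9, 90.2]
ee_rot: [0.095, 0.995, 0.0, 0.0]
contact_force: [0.4, 1.0, -0.0]
gripper_width: -0.1
grasp_force: 0.0
```

>>> drive_tool(
  plan=[
    [[1,0.5,-0.1,0,0],[1,0.5,-0.1,0,0],[1,0,0,0,0],[1,0,0,0,0]],
  ],
)

```text
clock: 14.37
position: [573.3, -8.1, 90.2]
ee_rot: [0.095, 0.995, -0.0, -0.0]
contact_force: [1.2, 0.2, -1.1]
gripper_width: 0.2
grasp_force: 0.1
```

>>> drive_tool(
  plan=[
    [[1,0.5,-0.1,0,0],[1,0.5,-0.1,0,0],[1,0,0,0,0],[1,0,0,0,0]],
  ],
)

```text
clock: 14.7
position: [574.3, -8.4, 90.2]
ee_rot: [0.095, 0.995, 0.0, 0.0]
contact_force: [0.5, -0.2, 0.3]
gripper_width: -0.2
grasp_force: 0.0
```

>>> drive_tool(
  plan=[
    [[1,0.5,-0.1,0,0],[1,0.5,-0.1,0,0],[1,0,0,0,0],[1,0,0,0,0]],
  ],
)

```text
clock: 15.03
position: [575.4, -8.5, 90.2]
ee_rot: [0.095, 0.995, 0.0, 0.0]
contact_force: [0.4, -0.2, -0.3]
gripper_width: -0.2
grasp_force: 0.0
```

>>> drive_tool(
  plan=[
    [[1,0.5,-0.1,0,0],[1,0.5,-0.1,0,0],[1,0,0,0,0],[1,0,0,0,0]],
  ],
)

```text
clock: 15.37
position: [576.4, -8.7, 90.2]
ee_rot: [0.095, 0.995, 0.0, 0.0]
contact_force: [0.4, -0.4, -0.4]
gripper_width: -0.4
grasp_force: 0.0
```

>>> drive_tool(
  plan=[
    [[1,0.5,-0.1,0,0],[1,0.5,-0.1,0,0],[1,0,0,0,0],[1,0,0,0,0]],
  ],
)

```text
clock: 15.7
position: [576.9, -8.9, 90.1]
ee_rot: [0.095, 0.995, -0.0, -0.0]
contact_force: [-1.8, -0.1, 0.6]
gripper_width: -0.2
grasp_force: 0.8
```

Run:
```python
from rack import *
for i in range(6):
    get_image('scene'); s=read_state(); print(s['position'].round(2),s['contact_force'].round(2))
```

```text
[576.95  -8.93  90.11] [-1.1   1.1   0.94]
[576.95  -8.92  90.13] [-2.41  0.6   1.59]
[576.96  -8.93  90.12] [-1.33  0.13  1.05]
[576.95  -8.91  90.14] [-1.47  0.35  0.69]
[576.95  -8.93  90.1 ] [-2.11  0.92  1.09]
[576.95  -8.92  90.1 ] [-1.77  2.17  0.42]
```

>>> drive_tool(
  plan=[
    [[1,0.3,-0.06,0,0],[1,0,0,0,0],[1,0,0,0,0]],
  ],
)

```text
clock: 16.25
position: [577.0, -9.0, 90.1]
ee_rot: [0.095, 0.995, -0.0, -0.001]
contact_force: [-3.2, 0.4, 2.5]
gripper_width: -0.1
grasp_force: 1.9
```

Run:
```python
from rack import *
for i in range(5):
    q,e=save('scene','s6'); s=read_state(); print(s['position'].round(2),s['contact_force'].round(2))
print(fit('scene',e,q,(225,300,240,310)))
```

```text
[577.05  -8.98  90.11] [-5.09  1.02  2.64]
[577.07  -9.01  90.11] [-3.02  1.42  1.96]
[577.08  -9.02  90.1 ] [-3.18  1.04  2.64]
[577.08  -8.99  90.08] [-3.99  2.18  3.02]
[577.11  -9.02  90.07] [-4.04  1.74  3.19]
(array([593.84106023, -10.61262098,  -9.7753057 ,  67.97949982,
        36.49544545]), np.float64(15.978425431263336), np.int64(423))
```

Firm stop felt: force builds up while the position holds at x≈577, and the rack has not shifted. The thin lens is home, with the stop about 3 mm forward of rearmost. Next I retreat and go to the thick lens.

>>> drive_tool(
  plan=[
    [[1,-6,1.2,0,0],[1,-12,2.3,0,0],[1,-12,2.3,0,0],[-1,-10,0,20,0],[-1,-8,-40,20,0],[-1,-10,-40,0,0],[-1,-10,-40,0,0],[-1,-10,-40,0,0],[-1,-10,-40,0,0],[-1,-10,-40,0,0],[-1,-10,-31,0,0],[-1,0,0,-20,0],[-1,0,0,-25,0],[-1,0,0,0,0],[-1,0,0,0,0],[-1,0,0,0,0],[-1,0,0,0,0],[-1,0,0,0,0]],
  ],
)

```text
clock: 18.0
position: [471.5, -270.8, 84.9]
ee_rot: [0.095, 0.996, -0.0, 0.002]
contact_force: [0.3, -0.9, 0.7]
gripper_width: 85.3
grasp_force: 0.0
```

Run:
```python
from rack import *
q,e=save('scene','s7'); s=read_state(); print(s['position'].round(2),s['contact_force'].round(2),s['ee_rot'],s['joints'])
print(fit('scene',e,q,(225,300,240,310)))
for t in (8,10): print(circ(q,(200,235,205,240),41,34.,thr=t), circ(cv2.imread('pics/scene0.png')[:,:,::-1],(200,235,205,240),41,34.,thr=t))
```

```text
[ 471.26 -270.71   84.74] [-0.08  0.19  0.02] [ 9.47726490e-02  9.95498015e-01 -2.74807579e-04  1.33067359e-03] [-2.22853852e-01  4.00816426e-01 -3.84801149e-01  2.91563663e-04
 -7.82469051e-01 -1.53797934e+00]
(array([593.77207867, -10.44434092,  -9.91538465,  67.96359262,
        36.59700851]), np.float64(11.566590738304178), np.int64(421))
(array([ 480.58, -273.1 ]), np.float64(0.77), 242) (array([ 480.91, -272.82]), np.float64(0.74), 239)
(array([ 480.46, -273.25]), np.float64(0.49), 224) (array([ 480.69, -273.39]), np.float64(0.71), 233)
```

>>> drive_tool(
  plan=[
    [[-1,0,-3,-20,0],[-1,0,0,-20,0],[-1,0,0,-15,0],[-1,0,0,-8.5,0],[-1,0,0,0,0],[-1,0,0,0,0],[-1,0,0,0,0],[-1,0,0,0,0],[-1,0,0,0,0],[-1,0,0,0,0],[-1,0,0,0,0],[-1,0,0,0,0]],
  ],
)

```text
clock: 19.05
position: [470.3, -273.9, 20.3]
ee_rot: [0.095, 0.995, -0.0, 0.0]
contact_force: [0.2, 0.2, -0.1]
gripper_width: 85.3
grasp_force: 0.0
```

Run:
```python
from rack import *
q,e=save('scene','s8'); p,d=save('top','t8');s=read_state(); print(s['position'].round(2),s['contact_force'].round(2))
img=np.hstack([cv2.resize(q[190:240,195:245],(400,400),interpolation=2),cv2.resize(p[175:250,310:390],(400,400),interpolation=2)]);cv2.imwrite('pics/c8.png',img[:,:,::-1])
print(fit('top',d,p,(175,250,310,390)),fit('top',np.load('pics/top0.npy'),cv2.imread('pics/top0.png'),(175,250,310,390)))
print(circ(q,(200,235,205,240),41,34.,thr=8))
```

```text
[ 470.26 -273.89   20.11] [ 0.18  0.01 -0.39]
(array([596.48173868,  -2.88274982, -25.00907568,  61.19181756,
        36.14234193]), np.float64(143.38537766084175), np.int64(721)) (array([593.27832659, -12.37683405, -11.4298537 ,  63.60642745,
        35.43446649]), np.float64(35.99215563707857), np.int64(713))
(array([ 480.99, -273.61]), np.float64(1.76), 246)
```

View pics/c8.png

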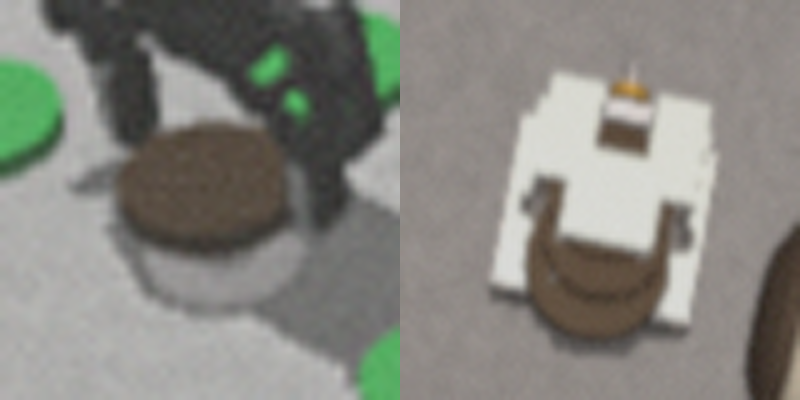

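Left crop: the fingers straddle the thick lens, which sits at (205,185). Right crop: the rack looks unmoved and the thin lens now shows in the rear hole at (625,140), against the stop. I'll nudge and close.

>>> drive_tool(
  plan=[
    [[-1,0.8,-0.2,0,0],[1,0,0,0,0],[1,0,0,0,0],[1,0,0,0,0],[1,0,0,0,0],[1,0,0,0,0],[1,0,0,0,0],[1,0,0,0,0]],
  ],
)

```text
clock: 19.82
position: [471.3, -274.2, 20.7]
ee_rot: [0.095, 0.995, -0.0, 0.0]
contact_force: [-1.2, 0.5, 5.8]
gripper_width: 65.7
grasp_force: 65.5
```

Run:
```python
from rack import *
g=lambda f:cv2.cvtColor(cv2.imread(f'pics/{f}.png')[175:212,310:390],cv2.COLOR_BGR2GRAY).astype(np.float32)
print(cv2.phaseCorrelate(g('top0'),g('t8')))
```

```text
((0.06800695560789904, 0.016701406740647684), 0.9371404960751534)
```

>>> drive_tool(
  plan=[
    [[1,0,0,5,0],[1,0,0,10,0],[1,0,0,15,0],[1,0,0,15,0],[1,3,20,0,0],[1,5,32,0,0],[1,6,32,0,0],[1,6,32,0,0],[1,6,32,0,0],[1,6,32,0,0],[1,6,32,0,0],[1,5,32,0,0],[1,4.5,22,0,0],[1,0,10,0,0],[1,0,0,-12,0],[1,0,0,-12,0],[1,0,0,0,0],[1,0,0,0,0],[1,0,0,0,0],[1,0,0,0,0]],
  ],
)

```text
clock: 21.48
position: [519.0, 1.6, 41.8]
ee_rot: [0.096, 0.995, 0.0, 0.001]
contact_force: [0.5, -0.8, -1.1]
gripper_width: 65.5
grasp_force: 66.6
```

>>> drive_tool(
  plan=[
    [[1,0,0,0,0],[1,0,0,0,0],[1,0,0,0,0],[1,0,0,0,0],[1,0,0,0,0]],
  ],
)

```text
clock: 21.9
position: [518.6, 1.9, 41.1]
ee_rot: [0.095, 0.995, 0.0, 0.0]
contact_force: [-0.4, -0.8, -0.7]
gripper_width: 65.5
grasp_force: 66.6
```

Run:
```python
from rack import *
q,e=save('scene','s9'); s=read_state(); print(s['position'].round(2),s['contact_force'].round(2),s['ee_rot'],s['gripper_width'])
for t in (8,12): print(circ(q,(215,262,270,330),s['position'][2]+20.3,34.,thr=t))
cv2.imwrite('pics/c9.png',cv2.resize(q[200:300,230:330,::-1],(600,600),interpolation=2))
```

```text
[518.53   1.93  41.06] [ 1.08 -0.17 -0.02] [9.53161705e-02 9.95447049e-01 1.93411031e-05 1.67828229e-05] 65.2220405073829
(array([532.1 ,   1.96]), np.float64(4.24), 438)
(array([526.48,   3.47]), np.float64(4.25), 381)
```

View pics/c9.png

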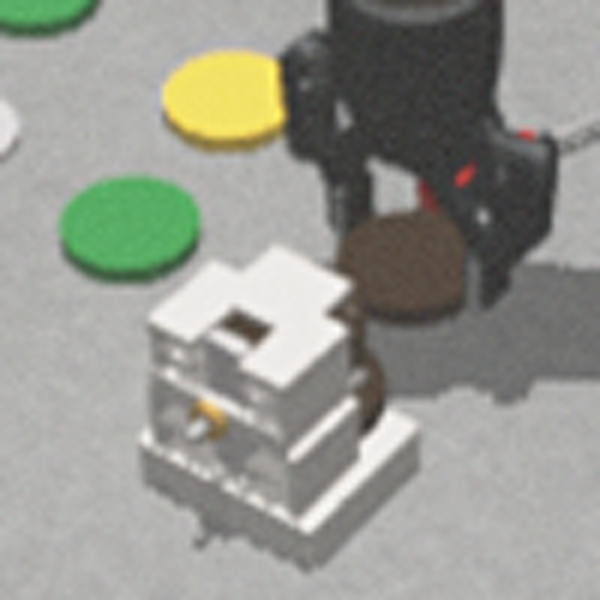

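Crop: the thick lens is held level at (405,265) in front of the rack, clear of the stored blanks. I'll insert it.

>>> drive_tool(
  plan=[
    [[1,4.9,-0.75,0,0],[1,6.9,-1.3,0,0],[1,6.9,-1.35,0,0],[1,6.9,-1.35,0,0],[1,5.9,-1.15,0,0],[1,5.9,-1.15,0,0],[1,5.9,-1.15,0,0],[1,0,0,0,0],[1,0,0,0,0],[1,0,0,0,0]],
  ],
)

```text
clock: 22.78
position: [561.5, -6.3, 40.9]
ee_rot: [0.095, 0.995, -0.0, -0.0]
contact_force: [-0.6, 0.1, -0.6]
gripper_width: 65.5
grasp_force: 66.6
```

>>> drive_tool(
  plan=[
    [[1,3.9,-0.75,0,0],[1,3.9,-0.75,0,0],[1,3.9,-0.75,0,0],[1,0,0,0,0],[1,0,0,0,0],[1,0,0,0,0]],
  ],
)

```text
clock: 23.28
position: [573.4, -8.5, 40.9]
ee_rot: [0.095, 0.995, -0.0, -0.0]
contact_force: [-0.2, 0.5, -1.3]
gripper_width: 65.3
grasp_force: 66.6
```

>>> drive_tool(
  plan=[
    [[1,2.95,-0.6,0,0],[1,2.95,-0.6,0,0],[1,2.95,-0.55,0,0],[1,2.95,-0.55,0,0],[1,0,0,0,0],[1,0,0,0,0],[1,0,0,0,0]],
  ],
)

```text
clock: 23.87
position: [585.2, -10.9, 40.9]
ee_rot: [0.095, 0.995, -0.0, -0.0]
contact_force: [0.6, 0.0, 0.4]
gripper_width: 65.0
grasp_force: 66.6
```

>>> drive_tool(
  plan=[
    [[1,1.95,-0.4,0,0],[1,1.95,-0.4,0,0],[1,1.95,-0.35,0,0],[1,1.95,-0.35,0,0],[1,1.95,-0.4,0,0],[1,0,0,0,0],[1,0,0,0,0],[1,0,0,0,0]],
  ],
)

```text
clock: 24.53
position: [595.0, -12.7, 41.0]
ee_rot: [0.095, 0.995, -0.0, -0.0]
contact_force: [-0.5, 0.3, -1.8]
gripper_width: 65.4
grasp_force: 66.6
```

>>> drive_tool(
  plan=[
    [[1,1,-0.2,0,0],[1,1,-0.2,0,0],[1,1,-0.2,0,0],[1,0,0,0,0],[1,0,0,0,0],[1,0,0,0,0]],
  ],
)

```text
clock: 25.03
position: [598.1, -13.3, 41.0]
ee_rot: [0.095, 0.995, 0.0, 0.0]
contact_force: [-0.1, -0.4, 0.5]
gripper_width: 65.4
grasp_force: 66.6
```

>>> drive_tool(
  plan=[
    [[1,0.5,-0.1,0,0],[1,0.5,-0.1,0,0],[1,0,0,0,0],[1,0,0,0,0]],
  ],
)

```text
clock: 25.37
position: [598.6, -13.5, 40.9]
ee_rot: [0.095, 0.995, -0.0, -0.001]
contact_force: [-1.5, 1.6, 0.1]
gripper_width: 65.6
grasp_force: 66.6
```

>>> drive_tool(
  plan=[
    [[1,0.5,-0.1,0,0],[1,0.5,-0.1,0,0],[1,0,0,0,0],[1,0,0,0,0]],
  ],
)

```text
clock: 25.7
position: [598.8, -13.6, 40.8]
ee_rot: [0.095, 0.995, -0.0, -0.001]
contact_force: [-5.7, 2.2, 1.8]
gripper_width: 65.6
grasp_force: 66.6
```

Contact is felt at TCP x≈598.5. I'll ease off and use the earlier top depth picture to check whether this fits the thin lens's home depth.

>>> drive_tool(
  plan=[
    [[1,-0.8,0.15,0,0],[1,0,0,0,0]],
  ],
)

```text
clock: 25.87
position: [599.0, -13.6, 41.0]
ee_rot: [0.095, 0.995, -0.0, -0.0]
contact_force: [-4.2, -0.0, 0.2]
gripper_width: 65.7
grasp_force: 66.6
```

Run:
```python
from rack import *
a=np.radians(-11);C=np.array([593.4,-12.3])
def T(P): d=P[...,:2]-C; return d[...,0]*np.cos(a)+d[...,1]*np.sin(a), -d[...,0]*np.sin(a)+d[...,1]*np.cos(a)
d0=np.load('pics/top0.npy');d8=np.load('pics/t8.npy')
for n,d in (('0',d0),('8',d8)):
    X=cloud('top',d)[190:260,310:390];t,y=T(X);
    m=abs(y)<10
    for lo in range(-30,4,2):
        k=m&(t>=lo)&(t<lo+2); print(n,lo,k.sum(),np.round(np.nanmedian(X[k][:,2]),1),np.round(np.percentile(X[k][:,2],[10,90]),1) if k.any() else '')
# image intensity profile along midline z=99
for f in ('top0','t8'):
    g=cv2.cvtColor(cv2.imread(f'pics/{f}.png'),cv2.COLOR_BGR2GRAY).astype(np.float32);m=camera_model('top')
    out=[]
    for t in range(-24,3):
        ys=np.linspace(-8,8,17);P=np.stack([C[0]+t*np.cos(a)-ys*np.sin(a),C[1]+t*np.sin(a)+ys*np.cos(a),ys*0+99],-1)
        c=P@np.array(m['R']).T+m['t'];u=m['fx']*c[:,0]/c[:,2]+m['cx'];v=m['fy']*c[:,1]/c[:,2]+m['cy']
        out.append(int(cv2.remap(g,u.astype(np.float32)[None],v.astype(np.float32)[None],1).mean()))
    print(f,out)
s=read_state();print(s['position'],s['contact_force'])
```

```text
0 -30 12 2.2 [-2.6 40.6]
0 -28 14 1.7 [-3.  39.1]
0 -26 17 3.3 [-1.1 40.6]
0 -24 10 20.3 [-0.9 40.8]
0 -22 10 39.7 [33.2 41.8]
0 -20 15 68.6 [39.  84.5]
0 -18 23 73.1 [39.8 86.4]
0 -16 13 45.5 [39.5 86.9]
0 -14 13 82.6 [40.8 83.5]
0 -12 9 86.2 [74.8 88.6]
0 -10 8 85.3 [79.9 86.4]
0 -8 8 85.0 [81.5 88.4]
0 -6 8 84.2 [83.3 87.4]
0 -4 9 85.7 [81.6 87.8]
0 -2 21 92.8 [ 84.5 107.4]
0 0 12 97.7 [ 89.5 106.9]
0 2 9 106.8 [104.  109.8]
8 -30 10 3.0 [-1.1  8.6]
8 -28 14 35.1 [ 2.1 41.4]
8 -26 16 18.2 [-1.7 41.5]
8 -24 13 37.6 [-0.6 44.1]
8 -22 7 38.5 [20.7 41.2]
8 -20 15 43.0 [38.9 85.1]
8 -18 22 74.8 [39.  87.1]
8 -16 16 43.1 [39.3 84.6]
8 -14 13 82.7 [39.2 85.1]
8 -12 8 86.3 [70.9 87.7]
8 -10 10 85.4 [84.1 89.2]
8 -8 8 86.3 [85.  89.4]
8 -6 15 87.8 [84.  98.9]
8 -4 9 97.0 [ 83.5 100. ]
8 -2 18 102.9 [ 96.6 108.5]
8 0 6 106.5 [100.2 108.6]
8 2 8 105.9 [103.4 110.1]
top0 [71, 67, 64, 65, 69, 74, 77, 79, 81, 82, 83, 83, 83, 83, 83, 83, 83, 83, 84, 85, 89, 95, 106, 119, 135, 155, 175]
t8 [71, 67, 65, 66, 69, 74, 78, 80, 82, 82, 83, 83, 83, 82, 82, 81, 78, 75, 72, 71, 72, 77, 86, 102, 122, 147, 171]
[598.99192727 -13.62488929  41.04517171] [-4.19296497 -0.02808135  0.23087093]
```

Run:
```python
from rack import *
q9=cv2.imread('pics/s9.png')[:,:,::-1]
for t in (6,8,10): print('s9',circ(q9,(228,255,291,310),61.4,34.,thr=t))
print(ray('scene',np.array([297.5]),np.array([244.2]),61.4))
q,e=save('scene','s10');s=read_state();print(s['position'],s['contact_force'])
g=lambda p:cv2.cvtColor(np.ascontiguousarray(p[240:297,250:290]),cv2.COLOR_RGB2GRAY).astype(np.float32)
print(cv2.phaseCorrelate(g(q9),g(q)),cv2.phaseCorrelate(g(cv2.imread('pics/s7.png')[:,:,::-1]),g(q)))
img=np.hstack([cv2.resize(q[200:300,230:330],(400,400),interpolation=2),cv2.resize(cv2.imread('pics/s9.png')[225:260,280:315,::-1],(400,400),interpolation=2)])
cv2.imwrite('pics/c10.png',img[:,:,::-1])
```

```text
s9 (array([5.3041e+02, 1.4000e-01]), np.float64(5.34), 305)
s9 (array([528.79,   2.16]), np.float64(4.06), 320)
s9 (array([527.69,   3.15]), np.float64(3.97), 284)
[[532.03323315   4.17093291  61.4       ]]
[599.00789028 -13.6456477   41.06226139] [-3.22499908  0.71898072  0.91717114]
((-0.2542090843687177, 0.17771976392992173), 0.5587211215496063) ((-0.09650524501507718, 0.0515189422326614), 0.6362605184316635)
```

View pics/c10.png

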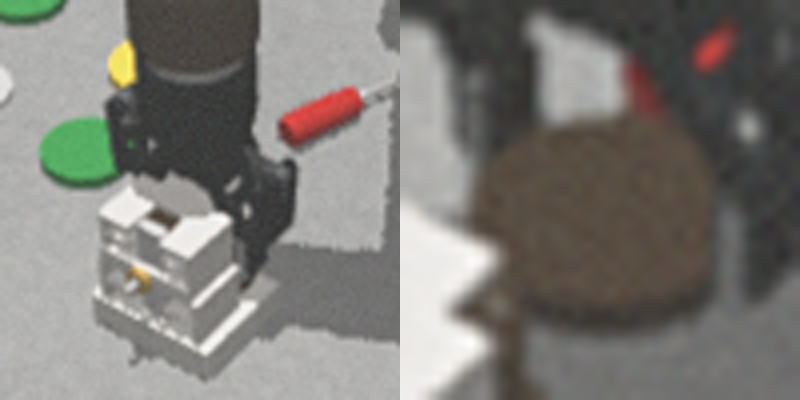

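Run:
```python
from rack import *
def front(f,zt,zb,uc,cent):
    g=cv2.imread(f'pics/{f}.png')[:,:,::-1].astype(np.float32); R=[]
    # walk along columns downward: print red channel and r-b profile
    for u in uc: print(f,u,[int(x) for x in g[cent-4:cent+16,u].mean(1)])
front('s9',0,0,(294,297,300,303),244)
front('s7',0,0,(219,222,225),217)
for u,v,z in ((297,250.5,61.4),(297,253.5,50.4)): 
    P=ray('scene',np.array([u*1.]),np.array([v]),z)[0]; print(P)
```

```text
s9 294 [80, 74, 81, 76, 77, 80, 81, 78, 76, 80, 71, 68, 55, 72, 96, 114, 113, 111, 118, 115]
s9 297 [75, 80, 77, 79, 79, 77, 74, 79, 76, 76, 76, 71, 57, 61, 86, 115, 116, 113, 113, 112]
s9 300 [74, 71, 79, 76, 76, 75, 79, 78, 79, 74, 76, 67, 60, 63, 92, 113, 117, 116, 112, 117]
s9 303 [79, 81, 80, 76, 78, 78, 78, 77, 78, 77, 72, 63, 59, 85, 111, 120, 113, 114, 112, 114]
s7 219 [78, 75, 77, 80, 83, 77, 67, 60, 66, 109, 144, 149, 150, 150, 139, 117, 141, 170, 172, 177]
s7 222 [75, 79, 78, 77, 74, 76, 66, 60, 68, 105, 129, 143, 147, 146, 143, 128, 141, 172, 173, 173]
s7 225 [82, 76, 75, 82, 78, 69, 61, 65, 87, 120, 135, 146, 146, 145, 131, 127, 160, 182, 182, 176]
[555.09802187  13.84990538  61.4       ]
[555.11940344  13.6900184   50.4       ]
```

Run:
```python
from rack import *
m=camera_model('scene');R=np.array(m['R']);cam=-R.T@np.array(m['t'])
def dep(f,us,v0,z,c0,lev):
    g=cv2.GaussianBlur(cv2.imread(f'pics/{f}.png'),(1,1),0).mean(2); P=[]
    for u in us:
        col=g[v0:v0+22,u]; k=int(col[:14].argmin()); 
        hi=col[k+3:k+5].mean(); t=(col[k]+hi)/2; j=k
        while col[j]<t: j+=1
        v=v0+j-1+(t-col[j-1])/(col[j]-col[j-1]); P.append(ray('scene',np.array([u*1.]),np.array([v]),z)[0,:2])
    P=np.array(P)
    s=least_squares(lambda x:np.hypot(*(P-x).T)-34,c0,loss='soft_l1',f_scale=.5); print(f,s.x.round(2),abs(s.fun).mean().round(2),P.round(0)[[0,-1]].tolist())
dep('s7',range(213,231),211,30,[479,-275],0)
dep('scene0',range(213,231),211,30,[479,-275],0)
dep('s9',range(293,307),240,50.4,[527,0],0)
```

```text
s7 [ 478.22 -274.25] 0.66 [[511.0, -282.0], [482.0, -241.0]]
scene0 [ 478.32 -274.54] 0.49 [[512.0, -281.0], [482.0, -241.0]]
s9 [525.36   1.55] 0.29 [[560.0, 4.0], [539.0, 33.0]]
```

Run:
```python
from rack import *
F=[];M=[]
for i in range(12):
    get_image('top'); s=read_state(); F.append(s['contact_force']);M.append(s['wrist_torque'])
print(np.mean(F,0).round(2),np.std(F,0).round(2),np.mean(M,0).round(3),np.std(M,0).round(3),s['position'],s['gripper_width'])
```

```text
[-4.1   0.99  1.79] [0.61 0.46 0.49] [0.211 0.904 0.063] [0.026 0.063 0.032] [599.09811183 -13.63331093  41.00100332] 65.15879583051539
```

>>> drive_tool(
  plan=[
    [[1,-0.98,0.2,0,0],[1,-0.98,0.2,0,0],[1,0,0,0,0],[1,0,0,0,0]],
  ],
)

```text
clock: 26.85
position: [598.2, -13.0, 41.1]
ee_rot: [0.095, 0.995, 0.0, 0.001]
contact_force: [0.4, -0.0, -1.0]
gripper_width: 65.6
grasp_force: 66.7
```

Run:
```python
from rack import *
F=[];M=[]
for i in range(12):
    get_image('top'); s=read_state(); F.append(s['contact_force']);M.append(s['wrist_torque'])
print(np.mean(F,0).round(2),np.std(F,0).round(2),np.mean(M,0).round(3),np.std(M,0).round(3),s['position'],s['gripper_width'])
```

```text
[-0.12  0.09 -0.91] [0.45 0.48 0.55] [ 0.025  0.022 -0.007] [0.026 0.035 0.033] [597.34200866 -13.16907511  41.02960497] 65.3930098348172
```

The contact comes about 6 mm earlier than the stop should, because the thin lens's front shows the stop only about 2.5 mm forward. It is probably the finger linkage against the upper part of the rack. I'll set the lens down and release it, then push its rim with the fingers partly open (about 55 mm), straddling the stored thin blanks.

>>> drive_tool(
  plan=[
    [[1,0,0,-0.8,0],[1,0,0,-0.8,0],[1,0,0,0,0],[1,0,0,0,0],[-1,0,0,0,0],[-1,0,0,0,0],[-1,0,0,0,0],[-1,0,0,0,0],[-1,0,0,0,0],[-1,0,0,0,0],[-1,0,0,0,0],[-1,0,0,0,0]],
  ],
)

```text
clock: 28.45
position: [597.3, -13.2, 39.4]
ee_rot: [0.095, 0.995, 0.0, 0.0]
contact_force: [0.5, -0.1, 0.4]
gripper_width: 85.2
grasp_force: 0.0
```

>>> drive_tool(
  plan=[
    [[-1,-4.9,0.95,0,0],[-1,-9.8,1.9,1,0],[-1,-9.8,1.9,1,0],[-1,-9.8,1.9,1,0],[-1,-9.8,1.9,0,0],[-0.3,0,0,0,0],[-0.3,0,0,0,0],[-0.3,0,0,0,0],[-0.3,0,0,0,0],[-0.3,0,0,0,0],[-0.3,0,0,0,0],[-0.3,0,0,0,0]],
  ],
)

```text
clock: 29.45
position: [553.4, -4.7, 42.3]
ee_rot: [0.095, 0.995, -0.0, -0.0]
contact_force: [0.6, 1.0, 0.0]
gripper_width: 55.7
grasp_force: 0.0
```

Run:
```python
from rack import *
q,e=save('scene','s11');save('top','t11');s=read_state();print(s['position'],s['contact_force'],s['gripper_width'])
g=lambda p:cv2.cvtColor(np.ascontiguousarray(p[240:297,250:290]),cv2.COLOR_RGB2GRAY).astype(np.float32)
print(cv2.phaseCorrelate(g(cv2.imread('pics/s9.png')[:,:,::-1]),g(q)),fit('scene',e,q,(225,300,240,310)))
```

```text
[553.30340858  -4.69682944  42.30164425] [ 1.01459323 -0.34943788 -0.47014618] 55.27379577954447
((0.14241137945593607, 0.045965339585290366), 0.7296460171540579) (array([594.01327761, -10.37442919, -10.08187491,  67.48193076,
        36.59971925]), np.float64(13.174703706266909), np.int64(415))
```

>>> drive_tool(
  plan=[
    [[-0.3,3.9,-0.75,0,0],[-0.3,3.9,-0.75,0,0],[-0.3,3.9,-0.75,0,0],[-0.3,3.9,-0.75,0,0],[-0.3,2,-0.4,0,0],[-0.3,1,-0.2,0,0],[-0.3,1,-0.2,0,0],[-0.3,0,0,0,0],[-0.3,0,0,0,0],[-0.3,0,0,0,0]],
  ],
)

```text
clock: 30.38
position: [572.6, -8.4, 42.4]
ee_rot: [0.095, 0.995, -0.0, -0.0]
contact_force: [-0.3, -0.6, -0.4]
gripper_width: 55.6
grasp_force: 0.0
```

>>> drive_tool(
  plan=[
    [[-0.3,0.5,-0.1,0,0],[-0.3,0.5,-0.1,0,0],[-0.3,0.5,-0.1,0,0],[-0.3,0.5,-0.1,0,0],[-0.3,0,0,0,0],[-0.3,0,0,0,0]],
  ],
)

```text
clock: 30.88
position: [574.7, -8.8, 42.4]
ee_rot: [0.095, 0.995, -0.0, -0.0]
contact_force: [-0.6, 0.6, 0.2]
gripper_width: 55.4
grasp_force: 0.4
```

>>> drive_tool(
  plan=[
    [[-0.3,0.5,-0.1,0,0],[-0.3,0.5,-0.1,0,0],[-0.3,0,0,0,0],[-0.3,0,0,0,0]],
  ],
)

```text
clock: 31.22
position: [575.9, -9.0, 42.4]
ee_rot: [0.095, 0.995, -0.0, 0.0]
contact_force: [-0.5, 0.4, 0.2]
gripper_width: 55.3
grasp_force: 0.3
```

>>> drive_tool(
  plan=[
    [[-0.3,0.5,-0.1,0,0],[-0.3,0.5,-0.1,0,0],[-0.3,0,0,0,0],[-0.3,0,0,0,0]],
  ],
)

```text
clock: 31.55
position: [576.9, -9.2, 42.4]
ee_rot: [0.095, 0.995, 0.0, 0.0]
contact_force: [-0.7, 0.2, 0.5]
gripper_width: 55.4
grasp_force: 0.3
```

>>> drive_tool(
  plan=[
    [[-0.3,0.5,-0.1,0,0],[-0.3,0.5,-0.1,0,0],[-0.3,0,0,0,0],[-0.3,0,0,0,0]],
  ],
)

```text
clock: 31.88
position: [577.9, -9.4, 42.4]
ee_rot: [0.095, 0.995, 0.0, 0.0]
contact_force: [-0.8, 0.7, -0.1]
gripper_width: 55.6
grasp_force: 0.3
```

>>> drive_tool(
  plan=[
    [[-0.3,0.5,-0.1,0,0],[-0.3,0.5,-0.1,0,0],[-0.3,0,0,0,0],[-0.3,0,0,0,0]],
  ],
)

```text
clock: 32.22
position: [578.9, -9.6, 42.4]
ee_rot: [0.095, 0.995, 0.0, 0.0]
contact_force: [-1.2, 1.1, 0.6]
gripper_width: 55.4
grasp_force: 0.3
```

>>> drive_tool(
  plan=[
    [[-0.3,0.5,-0.1,0,0],[-0.3,0.5,-0.1,0,0],[-0.3,0,0,0,0],[-0.3,0,0,0,0]],
  ],
)

```text
clock: 32.55
position: [579.9, -9.8, 42.4]
ee_rot: [0.095, 0.995, 0.0, 0.0]
contact_force: [-0.4, 0.2, 0.6]
gripper_width: 55.2
grasp_force: 0.3
```

>>> drive_tool(
  plan=[
    [[-0.3,0.5,-0.1,0,0],[-0.3,0.5,-0.1,0,0],[-0.3,0,0,0,0],[-0.3,0,0,0,0]],
  ],
)

```text
clock: 32.88
position: [580.9, -10.0, 42.4]
ee_rot: [0.095, 0.995, -0.0, 0.0]
contact_force: [0.0, -0.5, 0.7]
gripper_width: 55.1
grasp_force: 0.3
```

>>> drive_tool(
  plan=[
    [[-0.3,0.5,-0.1,0,0],[-0.3,0,0,0,0],[-0.3,0,0,0,0]],
  ],
)

```text
clock: 33.13
position: [581.3, -10.1, 42.4]
ee_rot: [0.095, 0.995, -0.0, -0.0]
contact_force: [-1.7, 0.2, 0.9]
gripper_width: 55.6
grasp_force: 0.4
```

>>> drive_tool(
  plan=[
    [[-0.3,0.5,-0.1,0,0],[-0.3,0,0,0,0],[-0.3,0,0,0,0]],
  ],
)

```text
clock: 33.38
position: [581.4, -10.2, 42.3]
ee_rot: [0.095, 0.995, -0.0, -0.0]
contact_force: [-2.0, -0.5, 1.0]
gripper_width: 55.7
grasp_force: 0.9
```

>>> drive_tool(
  plan=[
    [[-0.3,0.4,-0.1,0,0],[-0.3,0,0,0,0],[-0.3,0,0,0,0]],
  ],
)

```text
clock: 33.63
position: [581.6, -10.3, 42.3]
ee_rot: [0.095, 0.995, -0.0, -0.001]
contact_force: [-3.5, 1.2, 0.5]
gripper_width: 55.8
grasp_force: 1.7
```

The stop is felt exactly where predicted (x≈581.4), with force rising and position held. I'll retreat and check.

>>> drive_tool(
  plan=[
    [[-0.3,-2,0.4,0,0],[-0.3,-5.9,1.15,0,0],[-0.3,-9.8,1.9,0,0],[-0.3,-14.7,2.85,0,0],[-0.3,-19.6,3.8,0,0],[-0.3,-15,-20,30,0],[-0.3,-10,-40,30,0],[-0.3,-10,-40,20,0],[-0.3,-10,-40,20,0],[-0.3,-5,-40,0,0],[-0.3,0,-40,0,0],[-0.3,0,-40,0,0],[-0.3,0,0,0,0],[-0.3,0,0,0,0],[-0.3,0,0,0,0]],
  ],
)

```text
clock: 34.88
position: [483.7, -245.7, 133.2]
ee_rot: [0.096, 0.995, 0.0, 0.0]
contact_force: [-0.3, 0.6, -0.5]
gripper_width: 55.6
grasp_force: 0.0
```

Run:
```python
from rack import *
q,e=save('scene','s12');p,d=save('top','t12');s=read_state();print(s['clock'],s['position'],s['contact_force'])
G=lambda p,b:cv2.cvtColor(np.ascontiguousarray(p[b[0]:b[1],b[2]:b[3]]),cv2.COLOR_BGR2GRAY).astype(np.float32)
I=lambda f:cv2.imread(f'pics/{f}.png')
print('top rack',cv2.phaseCorrelate(G(I('top0'),(175,212,310,390)),G(I('t12'),(175,212,310,390))))
print('front t8-t12',cv2.phaseCorrelate(G(I('t8'),(205,245,325,375)),G(I('t12'),(205,245,325,375))))
print('scene rack',cv2.phaseCorrelate(G(I('scene0'),(240,297,250,290)),G(I('s12'),(240,297,250,290))))
img=np.hstack([cv2.resize(p[180:250,315:385],(400,500),interpolation=1),cv2.resize(q[230:300,245:315],(400,500),interpolation=1)])
cv2.imwrite('pics/c12.png',img[:,:,::-1])
```

```text
34.9833 [ 483.9719418  -244.70553664  133.32263509] [-0.77744696  0.18961313 -0.18771314]
top rack ((0.057820928246876235, 0.049350528442285935), 0.7105543866753579)
front t8-t12 ((-0.029653622702802807, 0.09543025910404523), 0.8681412839889526)
scene rack ((0.11594202167621503, 0.05697357137421122), 0.8036456632614136)
```

View pics/c12.png

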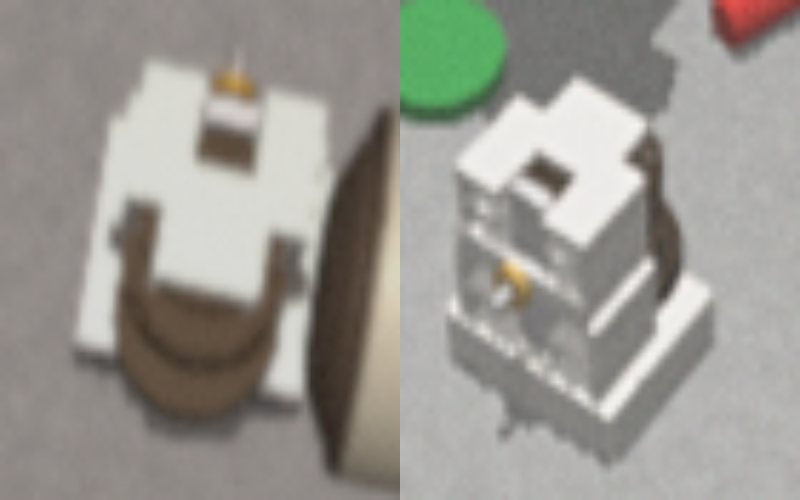

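Left crop: the thin lens meets the stop in the rear hole at (225,145), and the stored blanks' front arcs look unchanged. Rack shift is under 0.15 px in both views. I'll hand in.

```bash
python3 -c "
from bench import *
print(job_done())"
```

```text
the job is handed in; nothing more can be done
None
```

I put both blanks in their slots and pushed each to the depth stop, thin one first; the rack and stored blanks look unmoved in the last images, and I handed the job in at about 35 s, though no verdict came back.

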